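# Find the unlatched lid of the crayon chest and push it open

### The arm

A 6-joint arm with a two-finger parallel gripper is mounted at the origin on the work surface. World frame = base frame: x ahead of the robot, y to its left, z up, the work surface at z = 0. Lengths are in mm, angles in degrees, forces in N, time in s.
With the tool pointing down it reaches from about 350 to 850 mm from the base axis. Payload 8.1 kg.
Tool frame: the origin (TCP) lies at the very end of the fingers, on their centre line; the grasp point (between the pads) lies 19 mm behind it; z points along the fingers, y is the line along which they close (so a half turn about z gives the same grasp; the last joint's range is limited). The gripper opens to 85 mm and grips with 20 to 120 N. Pads are 22 mm wide; open, the fingers measure 114 mm over their backs; the gripper's body (76 mm by 85 mm) begins 54 mm behind the grasp point. The pads swing forward as they close: fully open they stand 13 mm farther back than shut.
Start: joints at [-76.455, 7.471, 85.268, -0, 87.261, -4.893], TCP at [189.785, -569.199, 231.292] pointing down, gripper open.
Joint ranges: [-169.43, 169.43], [-51.17, 129.36], [1.28, 143.12], [-76.62, 256.62], [0, 156.53], [-152.29, 152.29]. Speed limits (degrees/s): [136.94, 136.94, 159.86, 180, 180, 180].

### API

Orientations are given as [roll, pitch, yaw] about the fixed x, y, z axes, in that order (R = Rz(yaw) Ry(pitch) Rx(roll)).
In Python, from bench import sense, eyes, job, models gives the robot as it stands. The module is installed in compiled form; this text tells all that it offers.
- The arm moves only by the tool apply_moves, never from a script. Its argument "rows" is a list of rows, each a list of 6 numbers: the shift along the tool's x, y, z in mm, then the turn, a rotation vector about the tool's x, y, z in rad. In form: [[dx, dy, dz, rx, ry, rz], ...]. A call has exactly 5 rows; each row shifts and turns the commanded pose from where the row before left it, along the tool's axes as they then stand; what a row does not reach is not made up. A row lasts 1/8 s, in which the tool goes at most 62.5 mm and 10.7 degrees, less where a joint would pass 70% of its speed; a pose out of reach is approached as far as the arm can. A call is refused whole if a number of a shift passes 62.5 or a number of a turn 0.188, either way. A call with a gripper value outside its range is refused whole. "fingers" is the finger opening in mm, from 0 to 85.4, set as the call begins (left out, the last holds). The fingers move at their own pace and stop on an object; "grip_force" is the grip in N (left out, the last holds). Time passes only in rows, so rows that do not move let the fingers close, or fill a call up. It gives the time, the measured TCP pose, the force, the opening and the grip force at its end, in the units of the state.
- sense(): the state, without advancing time (a new reading comes with each control period).
- eyes.snapshot(name): name is "scene" or "top" or "wrist"; returns (picture, depth): 420x560x3 uint8, red, green, blue; 420x560 float32, mm along the optical axis (not along the pixel's ray), 0 where there is no reading.
- eyes.get_calibration(name): a dict with "intrinsics" (3x3 intrinsics, pixels), "D" ([k1, k2, p1, p2, k3] as OpenCV has them; the pictures are not rectified), "R" (3x3) and "t" (3): a world point X has camera coordinates R X + t; the wrist camera has in their place "mount" (4x4, takes a point from camera to tool coordinates, whose origin is the TCP and whose axes are the flange's). Camera axes: x right, y down, z forward; pixel columns grow to the right and rows downward; lengths in mm; the calibration is good to about 2 mm. A picture is of the moment at which its call begins: read the wrist's pose just before it. get_calibration takes no time and is no camera call.
- job.hand_in(): hands the job in; it is judged then, once.
Trained networks look in the newest picture that a camera, given by its name, has taken for a name from the list of things; names that differ only in an ending like _2 or _b are one class to them, and where a whole thing is asked for, a point or a joint stands for the part that bears it (a point fixed in the world has none). Each returns a list of dicts, best first, with "confidence" (0 to 1); they miss things now and then, are a little off and sometimes report something else, mostly with a low value. They report only what shows in the picture. A call takes as long as a camera call.
- models.boxes_of(name, camera): "xyz" ([x, y, z] in mm, in world coordinates, good to about 4 mm: the middle of the surface that is visible of it).
- models.cut_out(name, camera): "pixels" (420x560 bool, what is visible of it).
- models.place_of(name, camera): "xyz" ([x, y, z] in mm, in world coordinates, good to about 4 mm: a listed point, or the origin of a listed thing).
The state is a dict: "time": time; "joint_pos": joint angles; "qd": joint speeds; "joint_efforts": joint torques, N m; "tool_pos": TCP position; "tcp_rot": TCP orientation; "ft_force": force on the tool from outside, world axes, zero at the start; "wrist_torque": the same for the moment, N m; "finger_gap": finger opening in mm; "grip_force": force on a finger pad.
Only numpy, scipy, OpenCV 4.12 (cv2) and the standard library are available. Lean on these libraries where they do the work, as an engineer would, in place of code of your own. Each camera call takes 0.05 s, during which the arm holds its last target. There are 200 camera calls.

### The job

One of the four lids of the crayon chest is not latched: press the blue thumb marks one after another, without forcing the latched lids, until you find the lid that rocks, then push that lid open until it stands upright and leave it standing open. Use only the fingertips: pick nothing up, and leave the pencil jar, the glue stick and the marker where they are.

Things in the scene. Friction and masses are not known exactly. Their poses are not given: they have to be found in the camera images.
- chest: wooden crayon chest fixed on the table, 144 (x) x 342 (y) x 74 mm high; origin at the centre of its underside. Its x axis points from its near side (yellow stripe, towards the robot) to its far side, its y axis along the row of four lids, 79 mm apart in an order that changes. Its rim is flush with the closed lids, 74 mm above the table; the wells under the lids are 112 x 72 mm, 65 mm deep.
- mark_a (a point): centre of the blue thumb mark (flat 20 mm disc) on the top face of one of four identical white lids; moves with the lid. Lid: 104 mm (chest x) x 66 mm x 8 mm thick. Closed, its level pivot (along chest y, brass pins in the rim) lies 30 mm from the mark along chest +x and 4 mm below the top face; the lid reaches 42 mm from the pivot to the near side, 62 mm to the far side.
- mark_b (a point): centre of the blue thumb mark (flat 20 mm disc) on the top face of one of four identical white lids; moves with the lid. Lid: 104 mm (chest x) x 66 mm x 8 mm thick. Closed, its level pivot (along chest y, brass pins in the rim) lies 30 mm from the mark along chest +x and 4 mm below the top face; the lid reaches 42 mm from the pivot to the near side, 62 mm to the far side.
- mark_c (a point): centre of the blue thumb mark (flat 20 mm disc) on the top face of one of four identical white lids; moves with the lid. Lid: 104 mm (chest x) x 66 mm x 8 mm thick. Closed, its level pivot (along chest y, brass pins in the rim) lies 30 mm from the mark along chest +x and 4 mm below the top face; the lid reaches 42 mm from the pivot to the near side, 62 mm to the far side.
- mark_d (a point): centre of the blue thumb mark (flat 20 mm disc) on the top face of one of four identical white lids; moves with the lid. Lid: 104 mm (chest x) x 66 mm x 8 mm thick. Closed, its level pivot (along chest y, brass pins in the rim) lies 30 mm from the mark along chest +x and 4 mm below the top face; the lid reaches 42 mm from the pivot to the near side, 62 mm to the far side.
- lid_a (a joint): angle of the lid with mark_a: 0 = closed; grows as the marked end sinks into the chest and the far end rises; 1.57 upright, 1.75 stop. A latched lid gives under 1 mm at the mark (below 0.02 rad); the unlatched one tips under about 2 N there and friction keeps it at whatever angle it is left.
- lid_b (a joint): angle of the lid with mark_b: 0 = closed; grows as the marked end sinks into the chest and the far end rises; 1.57 upright, 1.75 stop. A latched lid gives under 1 mm at the mark (below 0.02 rad); the unlatched one tips under about 2 N there and friction keeps it at whatever angle it is left.
- lid_c (a joint): angle of the lid with mark_c: 0 = closed; grows as the marked end sinks into the chest and the far end rises; 1.57 upright, 1.75 stop. A latched lid gives under 1 mm at the mark (below 0.02 rad); the unlatched one tips under about 2 N there and friction keeps it at whatever angle it is left.
- lid_d (a joint): angle of the lid with mark_d: 0 = closed; grows as the marked end sinks into the chest and the far end rises; 1.57 upright, 1.75 stop. A latched lid gives under 1 mm at the mark (below 0.02 rad); the unlatched one tips under about 2 N there and friction keeps it at whatever angle it is left.
- jar: bystander: glass jar of colouring pencils, 68 mm across, about 145 mm high over the pencils, standing; origin at the centre of its underside
- glue: bystander: glue stick, white with red cap, 31 mm across, 90 mm high, standing; origin at the centre of its underside
- marker: bystander: flat yellow marker with black cap, 125 (y) x 23 x 17 mm, lying; origin on its underside

How it is judged:
By the outcome, as a careful person would: the job done as asked, in the order asked, and still so for the second after the job is handed in, with the robot touching nothing.
It also fails if it takes over 51 s, if anything falls off the work surface, if the arm or the gripper's body presses on something with over 40 N, if the wrist force passes 120 N, or if a joint passes its speed limit or range.

## Working session

There is one attempt and no reset: what is moved stays moved. The work goes in short steps, Python scripts to look and compute and a tool call to move; the robot and the scene stay as the last step left them, time stands still between calls to the robot, and variables do not carry over. Pictures are saved under pics/ and viewed, at most 10 in all, crops included, and the job is handed in when it is done.

Besides the shell and the picture viewer there is one more tool, called after "Emit:" as a command line: name --pt "numbers of a row" for each row, then --argument value for the rest. apply_moves: Moves the arm, as the interface text tells. Its arguments: {"type":"object","properties":{"rows":{"type":"array"},"fingers":{"type":"number"},"grip_force":{"type":"number"}},"required":["rows"]}

```bash
mkdir -p pics; cat > h.py <<'E'
import numpy as np,cv2
from bench import sense,eyes,job,models
def snap(c,f=None):
    p,d=eyes.snapshot(c)
    if f: cv2.imwrite('pics/'+f,cv2.cvtColor(p,cv2.COLOR_RGB2BGR))
    return p,d
def world(c,u,v,d,):
    k=eyes.get_calibration(c);K=np.array(k['intrinsics']);D=np.array(k['D'])
    n=cv2.undistortPoints(np.array([[[u,v]]],float),K,D)[0,0]
    X=np.array([n[0],n[1],1])*d
    return np.array(k['R']).T@(X-np.array(k['t']))
def blue(p):
    h=cv2.cvtColor(p,cv2.COLOR_RGB2HSV)
    m=cv2.inRange(h,(95,110,50),(130,255,255))
    n,l,s,c=cv2.connectedComponentsWithStats(m)
    return [(c[i],s[i,4]) for i in range(1,n) if s[i,4]>25]
E
python3 - <<'E'
from h import *
np.set_printoptions(precision=1,suppress=True)
s=sense();print(s)
for c in ('top','scene'):
    p,d=snap(c,c+'1.png')
    for (q,a) in blue(p):
        u,v=q;print(c,q,a,world(c,u,v,d[int(v),int(u)]))
    for n in ('chest','mark_a','jar','glue','marker'):
        print(n,[(np.array(r['xyz']),round(r['confidence'],2)) for r in models.place_of(n,c)])
E
```

```text
{'time': 0.0, 'joint_pos': array([-76.5,   7.5,  85.3,   0. ,  87.3,  -4.9]), 'qd': array([ 0. , -0.1, -0. , -0. ,  0.1, -0. ]), 'joint_efforts': array([  0. , -56.9, -50.1,  -0. ,   0. ,  -0. ]), 'tool_pos': array([ 189.7, -568.6,  230.2]), 'tcp_rot': array([-179.9,   -0. ,   18.4]), 'ft_force': array([-0.1, -0.5, -0.8]), 'wrist_torque': array([-0., -0.,  0.]), 'grip_force': 0.0, 'finger_gap': 85.56925499691975}
top [196.9  89.3] 136 [829.4 182.6  11.3]
top [215.6 227.8] 72 [505.5 115.7  73. ]
top [253.3 240.4] 72 [481.8  39.6  76.9]
top [291.3 253.2] 73 [458.9 -35.7  73.7]
top [329.6 266.3] 76 [ 435.2 -110.9   75.2]
top [431.1 297. ] 57 [ 381.1 -300.9   92.8]
top [524.5 403.1] 2378 [ 188.7 -488.9   35.5]
chest []
mark_a [(array([ 437.7, -114.9,   76.2]), 0.97), (array([462.8, -39.5,  72.5]), 0.71), (array([478.1,  38.5,  75.4]), 0.7), (array([509.5, 112.8,  73.9]), 0.59)]
jar [(array([ 399. , -308.2,    5.2]), 0.59)]
glue [(array([574. , 210.9,   0.3]), 0.61)]
marker [(array([385.1,  21.5,   3.9]), 0.89)]
scene [179.8  57.5] 712 [ -46.7 -521.4   59.2]
scene [147.2  90.7] 3175 [ 130.4 -575.5   32.9]
scene [191.5 139.2] 40 [ 385.1 -305.3   95.6]
scene [279.4 180. ] 27 [456.3 -38.2  71.8]
scene [306.2 191.9] 29 [480.3  37.6  72.2]
scene [334.3 204.1] 32 [501.9 113.5  71. ]
scene [340.5 347.9] 151 [834.7 181.9   8.6]
chest [(array([511.7,  -8. ,  -3.1]), 0.9)]
mark_a [(array([508.9, 114.1,  74.7]), 0.96), (array([ 430.7, -113.7,   70.1]), 0.82), (array([460.7, -39. ,  68.8]), 0.78), (array([573.7, 216.1,  -1.3]), 0.72), (array([480.4,  37. ,  72.6]), 0.65)]
jar [(array([ 398. , -310.3,    1.8]), 0.75), (array([384.1,  25.2,  -0.8]), 0.53)]
glue [(array([572.6, 213.1,   1.8]), 0.71)]
marker [(array([383.9,  23.4,   4.4]), 0.8)]
```

View pics/top1.png

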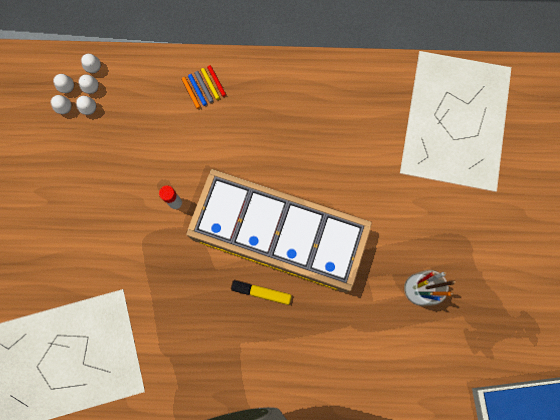

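Emit:
apply_moves --pt "0 0 0 0 0 0.156" --pt "0 0 0 0 0 0.156" --pt "0 0 0 0 0 0.156" --pt "0 0 0 0 0 0.156" --pt "0 0 0 0 0 0" --fingers 0

```text
time: 1.23
tool_pos: [189.8, -569.2, 231.3]
tcp_rot: [180.0, -0.0, -17.3]
ft_force: [0.5, -0.3, -0.7]
finger_gap: 0.3
grip_force: 0.0
```

Emit:
apply_moves --pt "9.7 -50.9 0 0 0 0" --pt "9.7 -50.9 0 0 0 0" --pt "9.7 -50.9 0 0 0 0" --pt "9.7 -50.9 0 0 0 0" --pt "9.7 -50.9 0 0 0 0"

```text
time: 1.85
tool_pos: [312.4, -339.2, 231.5]
tcp_rot: [180.0, -0.0, -17.1]
ft_force: [0.1, -0.8, -0.0]
finger_gap: -0.1
grip_force: 0.0
```

Emit:
apply_moves --pt "9.7 -50.9 0 0 0 0" --pt "9.7 -50.9 20 0 0 0" --pt "9.7 -50.9 35 0 0 0" --pt "9.7 -50.9 35 0 0 0" --pt "9.7 -50.9 35 0 0 0"

```text
time: 2.48
tool_pos: [434.7, -110.7, 105.8]
tcp_rot: [180.0, -0.1, -17.1]
ft_force: [1.1, -1.2, 0.2]
finger_gap: -0.1
grip_force: 0.0
```

Emit:
apply_moves --pt "0 1 15 0 0 0" --pt "0 0 10 0 0 0" --pt "0 0 2 0 0 0" --pt "0 0 1 0 0 0" --pt "0 0 1 0 0 0"

```text
time: 3.1
tool_pos: [434.0, -114.1, 78.2]
tcp_rot: [180.0, -0.1, -17.4]
ft_force: [0.0, 0.3, -0.2]
finger_gap: -0.1
grip_force: 0.0
```

Emit:
apply_moves --pt "0 0 0.5 0 0 0" --pt "0 0 0.5 0 0 0" --pt "0 0 0.5 0 0 0" --pt "0 0 0.5 0 0 0" --pt "0 0 0 0 0 0"

```text
time: 3.72
tool_pos: [433.5, -113.1, 75.3]
tcp_rot: [-180.0, 0.0, -17.3]
ft_force: [0.4, 0.5, 0.2]
finger_gap: 0.0
grip_force: 0.0
```

Emit:
apply_moves --pt "0 0 0.5 0 0 0" --pt "0 0 0.5 0 0 0" --pt "0 0 0.5 0 0 0" --pt "0 0 0 0 0 0" --pt "0 0 0 0 0 0"

```text
time: 4.35
tool_pos: [433.5, -113.1, 73.9]
tcp_rot: [-180.0, 0.0, -17.3]
ft_force: [-1.0, 0.4, 3.2]
finger_gap: -0.1
grip_force: 1.4
```

Emit:
apply_moves --pt "0 0 0.4 0 0 0" --pt "0 0 0.4 0 0 0" --pt "0 0 0 0 0 0" --pt "0 0 0 0 0 0" --pt "0 0 0 0 0 0"

```text
time: 4.97
tool_pos: [433.6, -113.2, 73.7]
tcp_rot: [180.0, 0.0, -17.3]
ft_force: [-4.9, 1.6, 8.6]
finger_gap: 0.0
grip_force: 4.4
```

Emit:
apply_moves --pt "0 0 -15 0 0 0" --pt "0 -40 0 0 0 0" --pt "0 -39 0 0 0 0" --pt "0 0 10 0 0 0" --pt "0 0 2 0 0 0"

```text
time: 5.6
tool_pos: [456.5, -37.8, 75.5]
tcp_rot: [180.0, 0.1, -17.3]
ft_force: [0.2, -0.1, -0.5]
finger_gap: 0.0
grip_force: 0.0
```

Emit:
apply_moves --pt "0 0 0.8 0 0 0" --pt "0 0 0.8 0 0 0" --pt "0 0 0.7 0 0 0" --pt "0 0 0 0 0 0" --pt "0 0 0 0 0 0"

```text
time: 6.22
tool_pos: [457.2, -37.9, 73.9]
tcp_rot: [180.0, -0.0, -17.3]
ft_force: [-0.2, -0.5, 0.8]
finger_gap: -0.2
grip_force: 0.4
```

Emit:
apply_moves --pt "0 0 0.5 0 0 0" --pt "0 0 0.5 0 0 0" --pt "0 0 0 0 0 0" --pt "0 0 0 0 0 0" --pt "0 0 0 0 0 0"

```text
time: 6.85
tool_pos: [457.1, -37.8, 72.8]
tcp_rot: [180.0, -0.0, -17.3]
ft_force: [-1.5, -1.6, 1.8]
finger_gap: -0.2
grip_force: 0.9
```

Emit:
apply_moves --pt "0 0 0.5 0 0 0" --pt "0 0 0.5 0 0 0" --pt "0 0 0.5 0 0 0" --pt "0 0 0 0 0 0" --pt "0 0 0 0 0 0"

```text
time: 7.48
tool_pos: [457.0, -37.6, 71.2]
tcp_rot: [-180.0, 0.0, -17.3]
ft_force: [-0.4, -1.2, 1.4]
finger_gap: -0.0
grip_force: 0.5
```

Emit:
apply_moves --pt "0 0 4 0 0 0" --pt "0 0 5 0 0 0" --pt "0 0 5 0 0 0" --pt "0 0 5 0 0 0" --pt "0 0 4 0 0 0"

```text
time: 8.1
tool_pos: [456.7, -37.6, 47.6]
tcp_rot: [-180.0, 0.0, -17.3]
ft_force: [-0.1, 0.3, 2.2]
finger_gap: -0.0
grip_force: 0.8
```

Emit:
apply_moves --pt "2.4 0 0 0 0.098 0" --pt "2.4 0 0 0 0.098 0" --pt "2.4 0 0 0 0.098 0" --pt "2.4 0 0 0 0.098 0" --pt "2.4 0 0 0 0.098 0"

```text
time: 8.72
tool_pos: [467.7, -41.1, 49.9]
tcp_rot: [-180.0, -28.2, -17.3]
ft_force: [-2.5, -0.9, 3.0]
finger_gap: 0.2
grip_force: 2.7
```

```bash
python3 - <<'E'
from h import *
p,d=snap('scene')
cv2.imwrite('pics/s2.png',cv2.resize(cv2.cvtColor(p[90:290,190:420],cv2.COLOR_RGB2BGR),None,fx=3,fy=3)[:600])
E
```

```text
(no output)
```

View pics/s2.png

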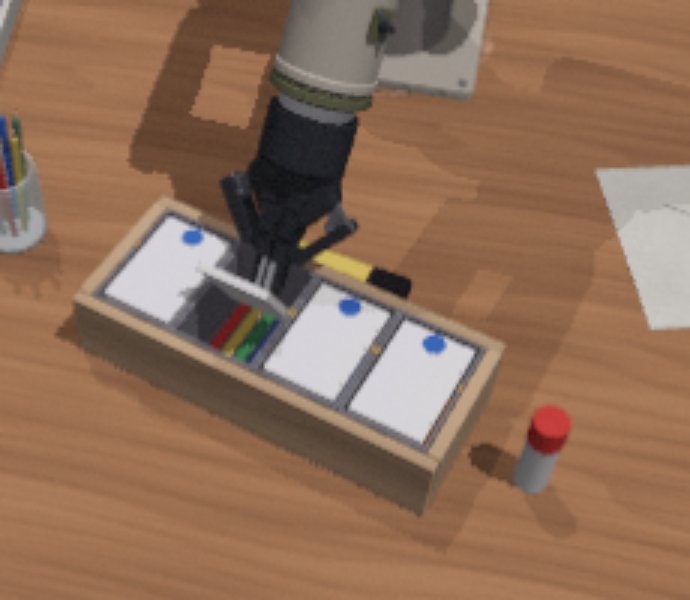

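Emit:
apply_moves --pt "0.9 0 0.5 0 0 0" --pt "0.9 0 0.5 0 0 0" --pt "0.9 0 0.5 0 0 0" --pt "0.9 0 0.5 0 0 0" --pt "0 0 0 0 0 0"

```text
time: 9.4
tool_pos: [471.1, -42.4, 49.2]
tcp_rot: [180.0, -27.9, -17.3]
ft_force: [-4.0, 0.4, -1.6]
finger_gap: -0.0
grip_force: 1.5
```

```bash
cat > lid.py <<'E'
from h import *
# lid plane angle from the depth of white points above the chest, chest frame about the pivot
a=np.radians(-17.3);ex=np.array([np.cos(a),np.sin(a),0]);ey=np.array([-np.sin(a),np.cos(a),0])
piv=np.array([458,-37.2,0])+30*ex
for c in ('scene','top'):
    p,d=snap(c); k=eyes.get_calibration(c);K=np.array(k['intrinsics'])
    v,u=np.mgrid[0:420,0:560]
    n=cv2.undistortPoints(np.stack([u,v],-1).reshape(-1,1,2).astype(float),K,np.array(k['D']))[:,0]
    X=np.c_[n,np.ones(len(n))]*d.reshape(-1,1)
    W=(X-np.array(k['t']))@np.array(k['R'])
    r=W-piv; x=r@ex;y=r@ey;z=W[:,2]
    hs=cv2.cvtColor(p,cv2.COLOR_RGB2HSV).reshape(-1,3)
    m=(abs(y)<30)&(abs(x)<70)&(z>78)&(z<145)&(d.ravel()>0)&(hs[:,1]<50)&(hs[:,2]>110)
    print(c,m.sum())
    for lo in range(78,145,7):
        q=m&(z>=lo)&(z<lo+7)
        if q.sum()>3: print(lo,q.sum(),np.percentile(x[q],[10,50,90]).round(1))
    
E
python3 lid.py
```

```text
scene 87
78 9 [-22.2 -19.7 -18.9]
85 6 [-24.9 -22.6 -20.4]
120 10 [19.6 24.4 25.5]
127 61 [19.3 22.8 25.8]
top 551
78 61 [-2.4 -0.   1.3]
85 59 [1.3 2.7 4.4]
92 56 [3.5 5.2 6.9]
99 60 [6.2 7.6 9. ]
106 52 [ 8.7  9.9 11.5]
113 61 [10.5 12.3 13.7]
120 81 [13.5 15.2 22.7]
127 121 [16.7 19.4 22.8]
```

Emit:
apply_moves --pt "1.1 0 0.2 0 0 0" --pt "1.1 0 0.2 0 0 0" --pt "1.1 0 0.2 0 0 0" --pt "1.1 0 0.2 0 0 0" --pt "0 0 0 0 0 0"

```text
time: 10.12
tool_pos: [475.3, -43.6, 50.9]
tcp_rot: [180.0, -28.0, -17.3]
ft_force: [-5.7, 1.1, -4.1]
finger_gap: 0.2
grip_force: 2.4
```

```bash
python3 lid.py
```

```text
scene 91
92 9 [-28.1 -26.1 -17.6]
99 8 [-24.7 -21.9 -12.5]
127 66 [3.  6.6 9.1]
top 320
78 29 [-14.7  -2.6  -2.1]
85 22 [-2.8 -2.4 -1.9]
92 30 [-2.3 -1.7 -1.1]
99 25 [-1.7 -1.2 -0.4]
106 26 [-1.3 -0.8 -0.3]
113 22 [-0.7 -0.3  0.2]
120 19 [-0.2  0.3  0.7]
127 123 [0.7 3.8 7.3]
134 24 [1.2 3.8 6.8]
```

Emit:
apply_moves --pt "0.5 0 0.25 0 0 0" --pt "0.5 0 0.25 0 0 0" --pt "0 0 0 0 0 0" --pt "0 0 0 0 0 0" --pt "0 0 0 0 0 0"

```text
time: 10.85
tool_pos: [476.3, -43.9, 50.8]
tcp_rot: [180.0, -27.9, -17.3]
ft_force: [-5.1, 1.7, -4.0]
finger_gap: 0.4
grip_force: 2.5
```

```bash
python3 lid.py
```

```text
scene 353
78 36 [4.5 5.6 6.9]
85 37 [4.4 5.2 6.6]
92 38 [3.6 5.2 6.3]
99 49 [-26.3   4.8   6.3]
106 42 [-19.9   4.7   6.1]
113 33 [3.4 4.8 5.9]
120 40 [3.4 4.7 6.2]
127 71 [-1.   2.8  5.5]
134 7 [0.8 3.8 5.3]
top 166
78 4 [-10.7  31.3  67.1]
120 16 [-4.4 -4.2 -3.9]
127 123 [-4.1 -0.8  2.4]
134 18 [-4.  -1.5  1.6]
```

Emit:
apply_moves --pt "-2.0 0 -1.0 0 0 0" --pt "-1.5 0 -4 0 0 0" --pt "0 0 -20 0 0 0" --pt "0 0 -40 0 0 0" --pt "0 0 -50 0 0 0"

```text
time: 11.58
tool_pos: [429.5, -26.4, 153.9]
tcp_rot: [179.8, -27.6, -17.3]
ft_force: [-30.7, -4.6, 44.4]
finger_gap: 0.1
grip_force: 0.0
```

Emit:
apply_moves --pt "0 0 -40 0 0 0" --pt "0 0 -30 0 0 0" --pt "0 0 0 0 0 0" --pt "0 0 0 0 0 0" --pt "0 0 0 0 0 0"

```text
time: 12.2
tool_pos: [425.1, -13.2, 212.4]
tcp_rot: [179.2, -26.5, -17.3]
ft_force: [-0.7, -0.2, -0.2]
finger_gap: 0.0
grip_force: 0.0
```

```bash
python3 lid.py; python3 - <<'E'
from h import *
p,d=snap('scene')
cv2.imwrite('pics/s3.png',cv2.resize(cv2.cvtColor(p[90:290,190:420],cv2.COLOR_RGB2BGR),None,fx=3,fy=3)[:600])
E
```

```text
scene 350
78 42 [4.5 5.6 6.7]
85 35 [3.8 5.3 6.8]
92 38 [3.7 5.2 6.3]
99 36 [3.8 5.  6.5]
106 40 [4.2 4.9 6.6]
113 39 [3.8 4.9 5.7]
120 41 [3.5 4.7 5.6]
127 74 [-1.6  2.9  5.8]
134 5 [2.5 5.6 5.8]
top 164
113 4 [-3.9 -3.8 -3.5]
120 15 [-4.5 -4.2 -3.9]
127 121 [-4.  -1.1  2.5]
134 19 [-2.7 -1.   1.3]
```

View pics/s3.png

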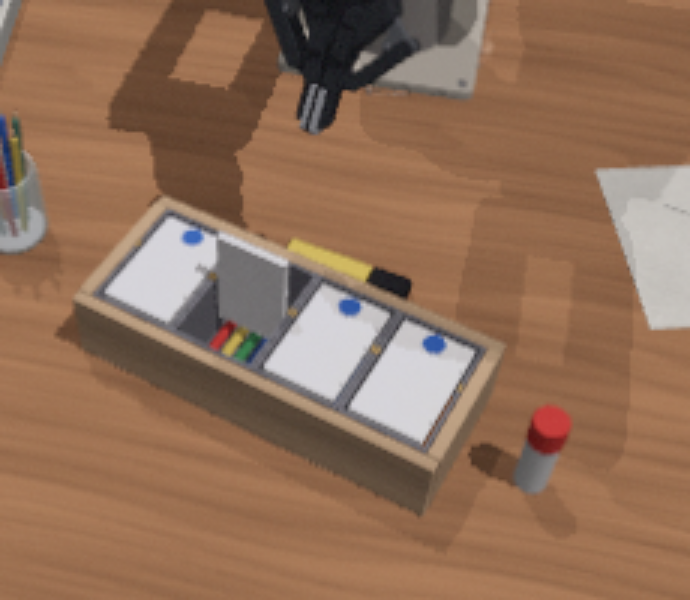

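The picture shows the lid standing upright at crop pixel (252, 285), with the other three lids closed. The jar, glue stick and marker have not moved, and the arm is clear of everything.

```bash
python3 -c "
from bench import job,sense
print(sense()['ft_force'],job.hand_in())"
```

```text
the job is handed in; nothing more can be done
[-0.11653426 -0.44163291 -0.12198686] None
```

The second mark I pressed belonged to the unlatched lid. I pushed that lid open to about 91° by the depth camera, left it standing clear of the arm, and handed the job in at about 12 s.

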